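Open the disc-spindle guard and hold its gate

ROBOT

A 7-joint arm with a two-finger parallel gripper is mounted at the origin on the work surface. World frame = base frame: x ahead of the robot, y to its left, z up, the work surface at z = 0. Lengths are in mm, angles in rad, forces in N, time in s.
With the tool pointing down it reaches from about 350 to 900 mm from the base axis. Payload 8.1 kg.
Tool frame: the origin (TCP) lies midway between the tips of the shut fingers; the grasp point (between the pads) lies 19 mm behind it (manip.grip_point_offset is the distance from the TCP to the grasp point, in mm); z points along the fingers, y is the line along which they close (so a half turn about z gives the same grasp; the last joint's range is limited). The gripper opens to 85 mm and grips with 20 to 120 N. Pads are 22 mm wide; open, the fingers measure 114 mm over their backs; the gripper's body (76 mm by 85 mm) begins 54 mm behind the grasp point. The pads swing forward as they close: fully open they stand 13 mm farther back than shut.
Start: joints at [1.055, 0.434, 0.025, 1.573, -0.012, 1.134, -0.075], TCP at [250.714, -572.525, 207.223] pointing down, gripper open.
Joint ranges: [-2.62, 2.62], [-0.44, 2.09], [-1.27, 1.32], [0.08, 2.57], [-1.32, 4.46], [0.12, 2], [-2.74, 2.74]. Speed limits (rad/s): [2.22, 2.22, 3.01, 3.01, 3.14, 3.14, 3.14].

INTERFACE

Orientations are given as a unit quaternion [w, x, y, z].
In Python, from rig import manip gives the robot as it stands.
- The arm moves only by the tool play_rows, never from a script. Its argument "motion" is one flat list of numbers, 4 for each row, row after row: the shift along the tool's x, y, z in units of 0.5 m (1.0 is 0.5 m), then the turn about the tool's z in units of 90 degrees (1.0 is 90 degrees). In form: [x, y, z, roll, x, y, z, roll, ...]. A call has 1 to 20 rows; each row is the pose to reach, as a shift and turn from the pose commanded when the call began, along the tool's axes at that moment; what a row does not reach only later rows make up. A row lasts 1/8 s, in which the tool goes at most 62.5 mm and 10.7 degrees, less where a joint would pass 70% of its speed; a pose out of reach is approached as far as the arm can. A call with a number of a shift or a turn outside -1 to 1 is refused whole. A call with a gripper value outside its range is refused whole. "grip" is the opening, from 0 (shut) to 1 (fully open), set as the call begins (left out, the last holds). The fingers move at their own pace and stop on an object; the grip force is fixed at half the most. Time passes only in rows, so rows that repeat a pose let the fingers close. It gives the time, the measured TCP pose, the force, the opening and the grip force at its end, in the units of the state.
- manip.state(): the state, without advancing time (a new reading comes with each control period).
- manip.camera(name): name is "scene" or "top" or "wrist"; returns a dict with "img" (420x560x3 uint8, blue, green, red), "intrinsics" (3x3 intrinsics, pixels), "R" (3x3) and "t" (3): a world point X has camera coordinates R X + t. Camera axes: x right, y down, z forward; pixel columns grow to the right and rows downward; lengths in mm; the calibration is good to about 2 mm. A picture is of the moment at which its call begins. There is no depth.
- manip.job_done(): hands the job in; it is judged then, once.
The state is a dict: "time_s": time; "joints": joint angles; "dq": joint speeds; "effort": joint torques, N m; "eef_pos": TCP position; "eef_rot": TCP orientation; "force": force on the tool from outside, world axes, zero at the start; "torque": the same for the moment, N m; "finger_gap": finger opening in mm; "gripper_force": force on a finger pad.
Only numpy, scipy, OpenCV 4.12 (cv2) and the standard library are available. Lean on these libraries where they do the work, as an engineer would, in place of code of your own. Each camera call takes 0.05 s, during which the arm holds its last target. There are 200 camera calls.

TASK

First knock the alloy plates that stick out of their holder back in, until the whole stack is flush against the holder's end stop and clear of the gate's swing. Then unlock the guard gate by squeezing its round-tabbed catch and after that its square-tabbed catch, and swing the gate outward by its upright bar, past its detent, until it stands wide open, about square to its closed position. A spring wants to close it, so finish while still gripping the bar and holding the gate there; leave the tin, bearing and socket where they are.

Things in the scene. Friction and masses are not known exactly. Their poses are not given: they have to be found in the camera images.
- pen: Fixed low guard pen (clear panels, steel posts, 110 mm high, open on top) round a brake disc. Origin on the bench on the gate's hinge axis; x runs along the shut gate from hinge to free end, y outward, the way the gate opens; z up. It covers x -40 to 250 mm, y -285 to 20 mm; the bench between the shut gate and the holder is free.
- gate_hinge (a point): Point on the gate's hinge axis, 110 mm above the bench. The gate is a clear panel in a 14 mm steel frame, 186 mm long from the axis, 12 to 111 mm above the bench; on its top stand, from hinge to free end, the square-tabbed catch (55 mm from the axis), the round-tabbed catch (112 mm) and the upright bar (170 mm).
- gate (a joint): Gate angle, rad: 0 shut, grows as it swings outward (counter-clockwise from above), stop at 1.75. Locked until both catches are squeezed. A spring pulls it shut (1 N at the bar when shut, 3.5 N at 1.5 rad); a sprung detent between 0.4 and 0.8 rad takes about 7 N at the bar. Let go when wide open, it swings shut again.
- gate_bar: Upright round steel bar on top of the gate, near its free end, by which the gate is swung: 18 mm diameter with a 24 mm black cap, from 111 to 177 mm above the bench, 170 mm from the hinge axis. Origin on its axis 145 mm above the bench; turns with the gate: x away from the hinge, y the way the gate opens.
- round_catch_mid (a point): Mid-point between the two tabs of the round-tabbed catch, 142 mm above the bench. The tabs are upright steel discs, 28 mm diameter, 6 mm thick, one on each side of the gate (outer faces 21 mm either side of this point, along the pen's y), 128 to 156 mm above the bench; a housing below them reaches up to 116 mm. Moves with the gate.
- square_catch_mid (a point): The same for the square-tabbed catch, nearer the hinge: tabs are upright steel plates 26 mm wide, 28 mm high, 6 mm thick, outer faces 21 mm either side of this point, same heights. They are blocked until the round-tabbed catch has been squeezed.
- round_catch (a joint): How far each tab of the round-tabbed catch is squeezed inward, m: 0 out (bolt engaged), 0.007 fully in. Both tabs move together; 10 N of grip is enough; they stay in when let go.
- square_catch (a joint): The same for the square-tabbed catch.
- holder: Fixed grey plate holder on the bench beyond the gate's swing. Origin on the bench under the centre of the flush stack; y runs along the slot to the end stop (inner face at y = 65 mm, 42 mm high). Floor 10 mm thick, y -55 to 75 mm; side cheeks 34 mm high, x +-37 to 45, y -43 to 75 mm. The open end (-y) faces the shut gate. A flush plate has its centre at y = 0, its front edge at y = -65 mm.
- plate1_mid (a point): Centre of plate 1 of the stack, counted from the bottom (13 mm above the bench): alloy plate 70 mm (across) x 130 mm (along the slot) x 6 mm, with two dark holes, 0.1 to 0.2 kg, loose, lying in the holder; some plates stick out of the open end by up to 40 mm.
- plate2_mid (a point): Centre of plate 2 of the stack, counted from the bottom (19 mm above the bench): alloy plate 70 mm (across) x 130 mm (along the slot) x 6 mm, with two dark holes, 0.1 to 0.2 kg, loose, lying in the holder; some plates stick out of the open end by up to 40 mm.
- plate3_mid (a point): Centre of plate 3 of the stack, counted from the bottom (25 mm above the bench): alloy plate 70 mm (across) x 130 mm (along the slot) x 6 mm, with two dark holes, 0.1 to 0.2 kg, loose, lying in the holder; some plates stick out of the open end by up to 40 mm.
- plate4_mid (a point): Centre of plate 4 of the stack, counted from the bottom (31 mm above the bench): alloy plate 70 mm (across) x 130 mm (along the slot) x 6 mm, with two dark holes, 0.1 to 0.2 kg, loose, lying in the holder; some plates stick out of the open end by up to 40 mm.
- grease_tin: Bystander: bare metal tin, 60 mm diameter, 55 mm high, origin under its centre. Leave alone.
- bearing: Bystander: steel bearing ring lying flat, 52 mm outside, 25 mm bore, 15 mm high, origin under its centre. Leave alone.
- socket: Bystander: wrench socket standing upright, 26 mm diameter, 32 mm high, origin under its centre. Leave alone.
There are look-alikes about, which are no part of the job. Leave any green look-alike of the part that bears plate4_mid alone.

How it is judged:
By the outcome, as a careful person would: the job done as asked, in the order asked, and still so for the second after the job is handed in, while the arm keeps its last pose, push and grip.
It also fails if it takes over 58 s, if anything falls off the work surface, if the arm or the gripper's body presses on something with over 40 N, if the wrist force passes 120 N, or if a joint passes its speed limit or range.

## Working session

There is one attempt and no reset: what is moved stays moved. The work goes in short steps, Python scripts to look and compute and a tool call to move; the robot and the scene stay as the last step left them, time stands still between calls to the robot, and variables do not carry over. Pictures are saved under pics/ and viewed, at most 10 in all, crops included, and the job is handed in when it is done.

Besides the shell and the picture viewer there is one more tool, called after "Request:" in YAML: its name, and indented under it one key for each argument. play_rows: Moves the arm, as the interface text tells. Shifts and turns lie within -1 to 1; 1 stands for 0.5 m of shift or 90 degrees of turn. Its arguments: {"type":"object","properties":{"motion":{"type":"array","items":{"type":"number","minimum":-1,"maximum":1}},"grip":{"type":"number"}},"required":["motion"]}

```bash
mkdir -p pics
cat > h.py <<'E'
import numpy as np, cv2
from rig import manip
def snap(n,f):
    c=manip.camera(n); cv2.imwrite(f'pics/{f}.png',c['img'])
    np.savez(f'pics/{f}.npz',K=c['intrinsics'],R=c['R'],t=c['t']); return c
def load(f):
    c=np.load(f'pics/{f}.npz'); return c['K'],c['R'],c['t']
def ray(f,u,v):
    K,R,t=load(f); d=R.T@np.linalg.solve(np.array(K),[u,v,1]); return -R.T@t,d
def onz(f,u,v,z):
    o,d=ray(f,u,v); return o+d*(z-o[2])/d[2]
def proj(f,X):
    K,R,t=load(f); p=K@(R@np.array(X,float)+t); return p[:2]/p[2]
E
python3 - <<'E'
from h import *
a=snap('scene','s0');b=snap('top','t0')
for f in('s0','t0'):
    K,R,t=load(f);print(K.round(1).tolist(),(-R.T@t).round(0),R.round(2).tolist())
s=manip.state();print(s['eef_rot'],s['time_s'],s['finger_gap'])
E
```

```text
[[381.3, 0.0, 274.2], [0.0, 381.3, 210.8], [0.0, 0.0, 1.0]] [1209. -143.  657.] [[0.24, 0.97, -0.01], [0.57, -0.15, -0.81], [-0.78, 0.19, -0.59]]
[[393.3, 0.0, 276.4], [0.0, 393.3, 209.6], [0.0, 0.0, 1.0]] [348.  31. 991.] [[-0.03, -1.0, -0.01], [-0.98, 0.03, -0.19], [0.19, 0.0, -0.98]]
[-7.01317672e-04  9.78782338e-01  2.04901420e-01 -2.25062180e-04] 0.1 85.35903934490256
```

View pics/t0.png

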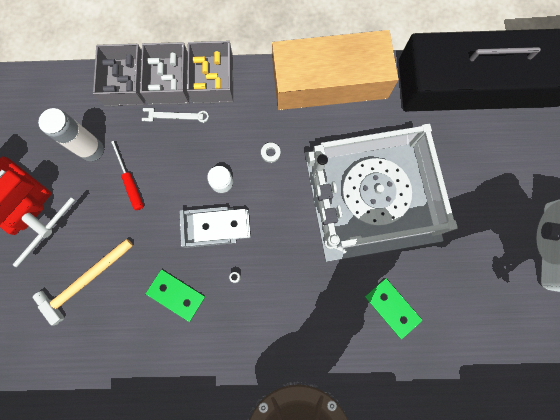

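View pics/s0.png

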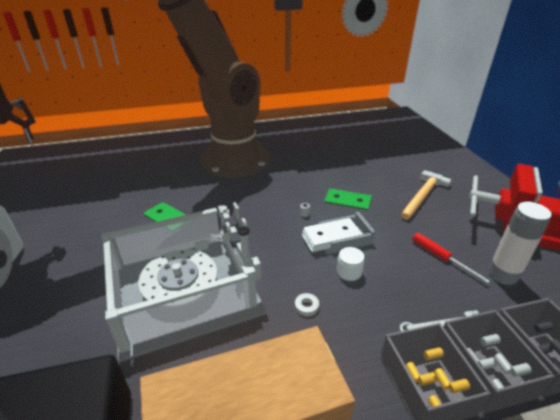

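The top view shows the gate on the pen's left side: its black cap is at about (322,159) and its hinge at about (334,240). The holder is at about (215,225), with plates sticking out to the right. The tin is at (220,178), the bearing at (270,152) and the socket at (235,277). I'll zoom in for detail.

Run:
```python
from h import *
a=cv2.imread('pics/t0.png')
c1=cv2.resize(a[115:270,300:380],None,fx=3.8,fy=3.8,interpolation=cv2.INTER_CUBIC)
c2=cv2.resize(a[195:255,170:260],None,fx=5,fy=5,interpolation=cv2.INTER_CUBIC)
s=cv2.imread('pics/s0.png');
o=np.zeros((590,790,3),np.uint8);o[:c1.shape[0],:c1.shape[1]]=c1;o[:300,320:770]=c2
c3=cv2.resize(s[205:260,295:385],None,fx=4.7,fy=4.7,interpolation=cv2.INTER_CUBIC);o[305:305+c3.shape[0],320:320+c3.shape[1]]=c3
cv2.imwrite('pics/c0.png',o)
print('cap',onz('t0',322,159,177),'hinge',onz('t0',334,240,111))
for p in[(322,159),]:print(p)
```

```text
cap [617.26454523 -68.96561414 177.        ] hinge [448.36642682 -94.23486515 111.        ]
(322, 159)
```

View pics/c0.png

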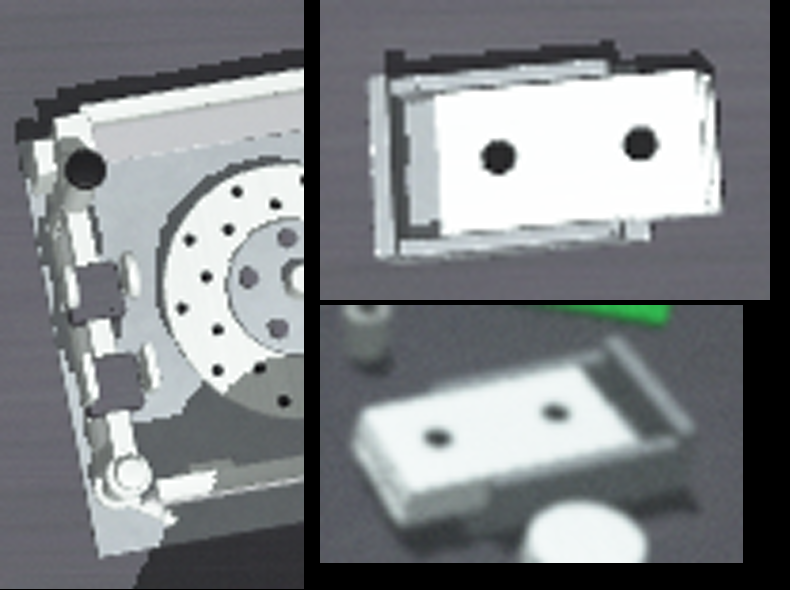

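The crop shows the gate's parts clearly: cap at (322.4,159.2), round catch mid at (326.6,188), square catch mid at (332,214) and hinge at (333.7,240.8). The top plate sticks out to the right, with more plates staggered below it.

Run:
```python
from h import *
z=lambda x,y:(170+(x-320)/5-.4,195+y/5-.4)
for n,p,h in[('stopA',(370,78),42),('stopB',(376,258),42),('stopiA',(388,78),42),('stopiB',(396,252),42),('pTR',(695,70),34),('pBR',(720,213),34),('pTL',(437,93),34),('pBL',(440,236),34),('hole1',(499,156),34),('hole2',(640,143),34)]:
    print(n,onz('t0',*z(*p),h).round(1)[:2])
g=lambda x,y:(300+x/3.8-.4,115+y/3.8-.4)
P={}
for n,p,h in[('cap',(85,168),177),('ra',(72,283),142),('rb',(131,273),142),('sa',(92,385),142),('sb',(151,367),142),('hinge',(128,476),114)]:
    P[n]=onz('t0',*g(*p),h)[:2];print(n,P[n].round(1))
d=P['cap']-P['hinge'];print(np.linalg.norm(d),np.degrees(np.arctan2(d[1],d[0])))
for a in'rs':
    m=(P[a+'a']+P[a+'b'])/2;e=m-P['hinge'];print(a,m,np.linalg.norm(e),np.degrees(np.arctan2(e[1],e[0])),np.linalg.norm(P[a+'a']-P[a+'b']))
K,R,t=load('t0')
```

```text
stopA [541.2 271.6]
stopB [452.2 267. ]
stopiA [540.9 262.7]
stopiB [454.8 257.3]
pTR [541.9 112. ]
pBR [470.2 100.7]
pTL [534.2 240.2]
pBL [462.9 237.8]
hole1 [501.6 209.2]
hole2 [506.  139.6]
cap [617.7 -68.9]
ra [559.3 -62. ]
rb [564.3 -96.8]
sa [498.4 -70.6]
sb [ 507.9 -105.2]
hinge [448.4 -92.2]
170.91452583734127 7.8379773783121145
r [561.77035802 -79.41882684] 114.1143144382772 6.4446068734290085 35.13549032388605
s [503.17248132 -87.8524617 ] 54.969696852239444 4.564803164341464 35.88959579023194
```

```bash
cat >> h.py <<'E'
from scipy.spatial.transform import Rotation as Ro
def rows(targets):
    """targets: (x,y,z,yaw of tool x in deg) -> rows in move units"""
    s=manip.state();w,x,y,z=s['eef_rot'];r=Ro.from_quat([x,y,z,w]);M=r.as_matrix()
    yaw=np.degrees(np.arctan2(M[1,0],M[0,0]))
    print('pos',np.round(s['eef_pos'],1),'yaw',round(yaw,1),'zaxis',M[:,2].round(3),'j',np.round(s['joints'],2),'F',np.round(s['force'],1),'t',round(s['time_s'],2),'gap',round(s['finger_gap'],1))
    for T in targets:
        d=M.T@(np.array(T[:3])-s['eef_pos'])/500
        print(T,np.round(np.r_[d,-((T[3]-yaw+180)%360-180)/90],3).tolist())
E
python3 -c "
from h import *
rows([(507,40,260,93.3)])"
```

```text
pos [ 250.5 -572.1  206.5] yaw 23.6 zaxis [-0.001  0.001 -1.   ] j [ 1.06  0.44  0.02  1.57 -0.01  1.13 -0.08] F [ 0.3  0.4 -0.8] t 0.1 gap 85.4
(507, 40, 260, 93.3) [0.961, -0.916, -0.106, -0.774]
```

Request:
play_rows:
  motion: [0,0,-0.1,0,0.96,-0.916,-0.106,-0.774,0.96,-0.916,-0.106,-0.774,0.96,-0.916,-0.106,-0.774,0.96,-0.916,-0.106,-0.774,0.96,-0.916,-0.106,-0.774,0.96,-0.916,-0.106,-0.774,0.96,-0.916,-0.106,-0.774,0.96,-0.916,-0.106,-0.774,0.96,-0.916,-0.106,-0.774,0.96,-0.916,-0.106,-0.774,0.96,-0.916,-0.106,-0.774,0.96,-0.916,-0.106,-0.774,0.96,-0.916,-0.106,-0.774,0.96,-0.916,-0.106,-0.774,0.96,-0.916,-0.106,-0.774,0.96,-0.916,-0.106,-0.774]
  grip: 0.45

```text
time_s: 2.22
eef_pos: [506.7, 38.9, 260.3]
eef_rot: [0.0, 0.687, 0.727, -0.0]
force: [0.1, -0.1, 0.1]
finger_gap: 38.3
gripper_force: 0.0
```

Run:
```python
from h import *
snap('wrist','w1');rows([(507,62,60,93.3),(507,62,8,93.3)])
K,R,t=load('w1');print((-R.T@t).round(0),R.round(2).tolist())
for p in[(617.7,-68.9,177),(561.8,-79.4,142),(503,-87.9,142),(448,-92,111),(505,130,34),(501.5,195,34)]:print(p,proj('w1',p).round(0))
```

```text
pos [506.7  39.1 260.3] yaw 93.3 zaxis [ 0. -0. -1.] j [ 0.28  0.26 -0.57  1.74  0.15  1.19 -0.27] F [0.3 0.  0.1] t 2.27 gap 38.2
(507, 62, 60, 93.3) [0.046, 0.003, 0.401, -0.0]
(507, 62, 8, 93.3) [0.046, 0.003, 0.505, -0.0]
[503. 112. 428.] [[1.0, 0.06, -0.0], [0.05, -0.96, 0.28], [0.02, -0.28, -0.96]]
(617.7, -68.9, 177) [391. 320.]
(561.8, -79.4, 142) [328. 306.]
(503, -87.9, 142) [275. 310.]
(448, -92, 111) [230. 295.]
(505, 130, 34) [287. 107.]
(501.5, 195, 34) [288.  49.]
```

View pics/w1.png

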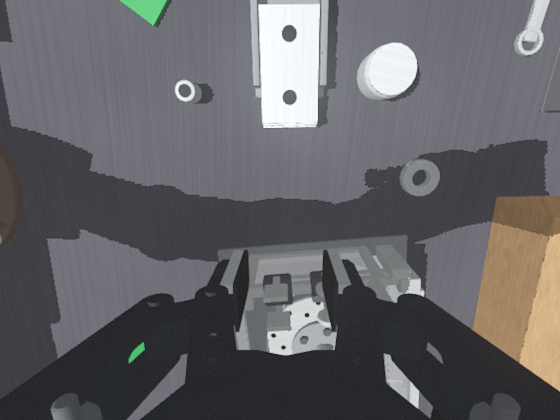

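The wrist view shows the plates straight ahead: front edge at about (290,123), all within ±30 px across, with clear bench in front. Next I lower the fingers and start the push.

Request:
play_rows:
  motion: [0.046,0.002,0.1,0,0.046,0.002,0.2,0,0.046,0.002,0.3,0,0.046,0.002,0.4,0,0.046,0.002,0.46,0,0.046,0.002,0.505,0,0.046,0.002,0.505,0,0.046,0.002,0.505,0]

```text
time_s: 3.28
eef_pos: [507.0, 62.7, 8.5]
eef_rot: [0.0, 0.686, 0.727, 0.0]
force: [-0.1, 0.2, 0.9]
finger_gap: 38.6
gripper_force: 0.0
```

Run:
```python
from h import *
rows([(505.5,90,8,93.3),(505,112,8,93.3)])
```

```text
pos [507.   62.7   8.5] yaw 93.3 zaxis [ 0.001  0.    -1.   ] j [ 0.11  0.56 -0.46  2.02  0.4   0.64 -0.55] F [-0.1  0.2  0.9] t 3.27 gap 38.6
(505.5, 90, 8, 93.3) [0.055, 0.0, 0.001, 0.0]
(505, 112, 8, 93.3) [0.099, 0.002, 0.001, 0.0]
```

Request:
play_rows:
  motion: [0.015,0,0,0,0.03,0,0,0,0.04,0,0,0,0.048,0,0,0,0.056,0,0,0,0.064,0,0,0,0.072,0,0,0,0.08,0,0,0,0.088,0,0,0,0.096,0,0,0,0.1,0,0,0]

```text
time_s: 4.65
eef_pos: [503.5, 112.7, 7.7]
eef_rot: [0.0, 0.686, 0.727, 0.0]
force: [0.1, -1.6, 0.3]
finger_gap: 39.0
gripper_force: 0.5
```

Request:
play_rows:
  motion: [0.004,0,0,0,0.008,0,0,0,0.012,0,0,0,0.012,0,0,0]

```text
time_s: 5.15
eef_pos: [503.1, 118.8, 7.7]
eef_rot: [-0.0, 0.686, 0.727, 0.0]
force: [-0.2, -0.1, 0.1]
finger_gap: 38.3
gripper_force: 0.2
```

Request:
play_rows:
  motion: [0.003,0,0,0,0.006,0,0,0,0.006,0,0,0]

```text
time_s: 5.52
eef_pos: [503.0, 121.7, 7.7]
eef_rot: [-0.0, 0.686, 0.727, 0.0]
force: [0.5, -0.7, 0.3]
finger_gap: 38.4
gripper_force: 0.3
```

Request:
play_rows:
  motion: [0.003,0,0,0,0.006,0,0,0,0.006,0,0,0]

```text
time_s: 5.9
eef_pos: [502.8, 123.4, 7.6]
eef_rot: [0.0, 0.687, 0.727, -0.001]
force: [0.9, -5.1, 1.5]
finger_gap: 38.2
gripper_force: 2.2
```

Run:
```python
from h import *
rows([]);snap('wrist','w2');snap('top','t2')
a=cv2.resize(cv2.imread('pics/w2.png')[40:280,120:440],None,fx=1.25,fy=1.25)
b=cv2.resize(cv2.imread('pics/t2.png')[190:260,165:265],None,fx=4,fy=4,interpolation=cv2.INTER_CUBIC)
o=np.zeros((300,800,3),np.uint8);o[:300,:400]=a;o[:280,400:]=b;cv2.imwrite('pics/c2.png',o)
```

```text
pos [502.8 123.4   7.6] yaw 93.3 zaxis [-0.    -0.001 -1.   ] j [-0.01  0.57 -0.45  2.    0.4   0.65 -0.67] F [ 0.9 -5.1  1.5] t 5.9 gap 38.2
```

View pics/c2.png

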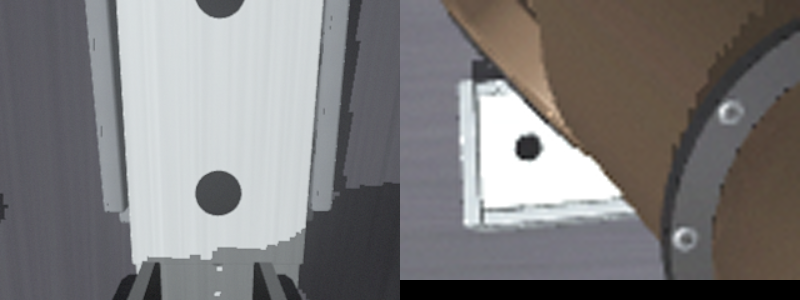

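The plate is now near the stop, with the top view showing almost no gap, and the force is rising. I'll press a little harder to seat all the plates.

Request:
play_rows:
  motion: [0.003,0,0,0,0.006,0,0,0,0.008,0,0,0,0.008,0,0,0]

```text
time_s: 6.5
eef_pos: [502.8, 123.8, 7.5]
eef_rot: [0.002, 0.688, 0.726, -0.002]
force: [1.3, -15.3, 3.9]
finger_gap: 38.5
gripper_force: 7.1
```

To be sure the bottom plate is caught, I'll back off, drop 5 mm and press again.

Request:
play_rows:
  motion: [-0.02,0,0,0,-0.02,0,0,0,-0.02,0,0.011,0,-0.02,0,0.011,0,-0.008,0,0.011,0,0,0,0.011,0,0.003,0,0.011,0,0.003,0,0.011,0]

```text
time_s: 7.5
eef_pos: [503.3, 121.4, 2.5]
eef_rot: [0.004, 0.688, 0.725, -0.004]
force: [1.4, -28.8, 22.8]
finger_gap: 38.8
gripper_force: 19.2
```

The arm stopped 2.4 mm earlier and there is an upward force. I'll back off, lift and look.

Request:
play_rows:
  motion: [-0.02,0,0,0,-0.06,0,-0.01,0,-0.1,0,-0.1,0,-0.12,0,-0.2,0,-0.14,0,-0.28,0,-0.14,0,-0.28,0]

```text
time_s: 8.25
eef_pos: [508.6, 60.5, 144.8]
eef_rot: [0.002, 0.687, 0.727, 0.002]
force: [0.4, 0.6, -0.9]
finger_gap: 38.3
gripper_force: 0.0
```

Run:
```python
from h import *
rows([]);snap('wrist','w3');snap('scene','s3')
a=cv2.imread('pics/w3.png')[:260,180:400]
a=cv2.resize(a,None,fx=2.2,fy=2.2,interpolation=cv2.INTER_CUBIC)[:580]
b=cv2.resize(cv2.imread('pics/s3.png')[200:265,290:390],None,fx=3.1,fy=3.1,interpolation=cv2.INTER_CUBIC)
o=np.zeros((590,800,3),np.uint8);o[:a.shape[0],:a.shape[1]]=a;o[:b.shape[0],488:488+b.shape[1]]=b;cv2.imwrite('pics/c3.png',o)
for n,p in[('front z34',(505.2,130,34)),('front z10',(505.2,130,10)),('front-2.5',(505.2,127.5,10))]:print(n,proj('w3',p))
```

```text
pos [508.6  60.5 144.8] yaw 93.3 zaxis [ 0.006  0.001 -1.   ] j [ 0.21  0.38 -0.56  1.89  0.25  0.93 -0.41] F [ 0.4  0.6 -0.9] t 8.25 gap 38.3
front z34 [284.35027963 126.31041129]
front z10 [284.284876   126.01118194]
front-2.5 [284.14071374 128.66207364]
```

View pics/c3.png

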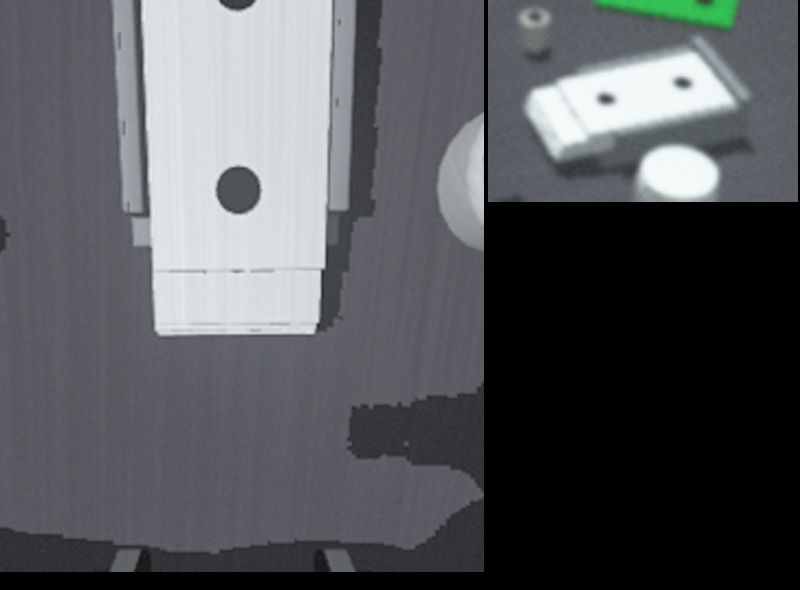

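This shows that only the top plate is flush. The lower three still stick out: their front edges are at crop row 330, against 270 for the top plate. I need to find where the fingertips really were.

Run:
```python
from h import *
# crop->full
for n,(x,y),z in[('top front',(238,270),34),('p3 front',(238,323),28),('p1 front',(238,333),16)]:
    print(n,onz('w3',180+x/2.2,y/2.2,z).round(1))
print('tips full px',180+130/2.2,549/2.2,180+338/2.2)
for z in(145,150,155,160,165,170): print(z,proj('w3',(508.6-19-4,71,z)).round(0),proj('w3',(508.6-19-4,60,z)).round(0),proj('w3',(508.6+19+4,71,z)).round(0))
print([onz('w1',290,r,z).round(1)[1] for r,z in((122,34),(128,16))])
a=cv2.imread('pics/w3.png')
o=np.hstack([cv2.resize(a[230:420,190:390],None,fx=2.5,fy=2.5)])
cv2.imwrite('pics/c4.png',o)
```

```text
top front [508.5 133.3  34. ]
p3 front [509.8 111.7  28. ]
p1 front [510.3 106.4  16. ]
tips full px 239.0909090909091 249.54545454545453 333.6363636363636
145 [246. 229.] [246. 246.] [323. 233.]
150 [245. 232.] [245. 250.] [324. 236.]
155 [244. 235.] [244. 253.] [326. 240.]
160 [243. 239.] [243. 257.] [327. 243.]
165 [242. 242.] [242. 261.] [328. 247.]
170 [241. 246.] [240. 265.] [329. 251.]
[np.float64(112.6), np.float64(104.9)]
```

View pics/c4.png

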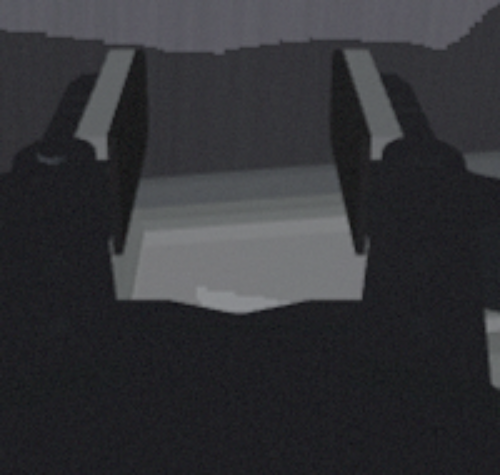

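Before the push, the top plate's front edge was at y≈113 and the lower ones at about 105–112. So the open tips sit roughly 25 mm behind the nominal TCP and only touched the top plate. I'll shut the fingers and probe the bench gently to get the true tip height.

Request:
play_rows:
  motion: [0,0,0.08,0,0,0,0.16,0,0,0,0.22,0,0,0,0.26,0,0,0,0.27,0,0,0,0.276,0,0,0,0.28,0,0,0,0.28,0]
  grip: 0

```text
time_s: 9.35
eef_pos: [506.8, 60.1, 2.6]
eef_rot: [0.0, 0.686, 0.727, 0.0]
force: [0.4, 0.7, 0.4]
finger_gap: 0.4
gripper_force: 0.0
```

Request:
play_rows:
  motion: [0,0,0.004,0,0,0,0.008,0,0,0,0.008,0]

```text
time_s: 9.72
eef_pos: [506.5, 60.0, -1.9]
eef_rot: [-0.0, 0.686, 0.727, -0.0]
force: [-0.4, -0.3, 0.1]
finger_gap: 0.2
gripper_force: 0.0
```

Request:
play_rows:
  motion: [0,0,0.004,0,0,0,0.008,0,0,0,0.012,0,0,0,0.012,0]

```text
time_s: 10.22
eef_pos: [506.4, 60.0, -8.0]
eef_rot: [-0.0, 0.686, 0.727, -0.0]
force: [-0.0, 0.3, -0.2]
finger_gap: 0.4
gripper_force: 0.0
```

Request:
play_rows:
  motion: [0,0,0.004,0,0,0,0.008,0,0,0,0.012,0,0,0,0.012,0]

```text
time_s: 10.72
eef_pos: [506.4, 60.0, -14.0]
eef_rot: [-0.0, 0.686, 0.727, -0.0]
force: [-0.1, -0.0, -0.4]
finger_gap: 0.1
gripper_force: 0.0
```

Run:
```python
from h import *
rows([]);snap('wrist','w5');snap('scene','s5')
a=cv2.imread('pics/w5.png')[60:320,150:420];b=cv2.resize(cv2.imread('pics/s5.png')[150:280,200:380],None,fx=2.2,fy=2.2)
o=np.zeros((540,800,3),np.uint8);o[:390,:405]=cv2.resize(a,None,fx=1.5,fy=1.5);o[:286,404:800]=b[:286,:396];cv2.imwrite('pics/c5.png',o)
for z in(0,10,20,30):print(z,proj('s5',(506.4,60,z)).round(0),proj('w5',(506.4,71,z)).round(0),proj('w5',(506.4,60,z)).round(0))
```

```text
pos [506.4  60.  -14. ] yaw 93.3 zaxis [-0. -0. -1.] j [ 0.1   0.6  -0.44  2.04  0.44  0.6  -0.58] F [-0.1 -0.  -0.4] t 10.72 gap 0.1
0 [288. 248.] [285. 239.] [284. 258.]
10 [288. 246.] [285. 247.] [284. 266.]
20 [289. 243.] [285. 255.] [284. 275.]
30 [289. 240.] [285. 264.] [284. 286.]
```

View pics/c5.png

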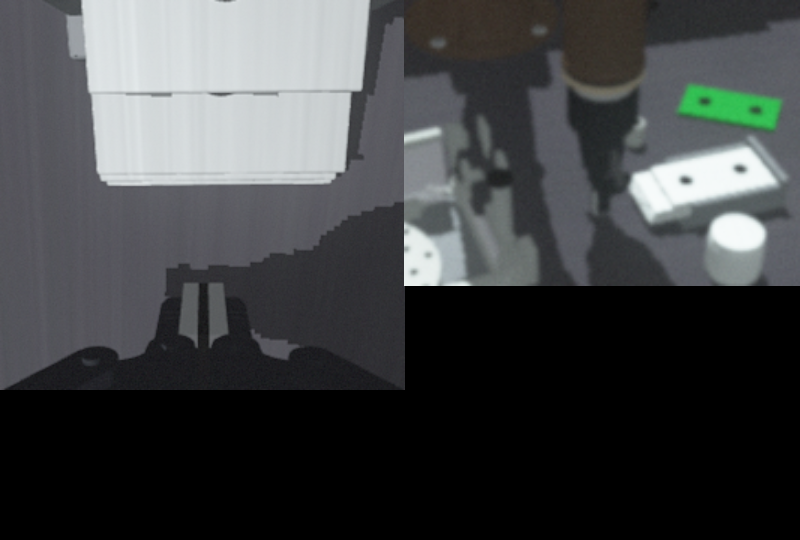

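In the wrist view the shut tips are at about (285,249), and in the scene view at about (288,246). Both put the tips at z≈10–12 with the TCP at -14, so the tips sit about 24 mm behind the reported TCP. I'll go 5 mm lower and push again, watching the force.

Request:
play_rows:
  motion: [0,0,0.006,0,0.01,0,0.01,0,0.02,0,0.01,0,0.032,0,0.01,0,0.044,0,0.01,0,0.056,0,0.01,0,0.066,0,0.01,0,0.076,0,0.01,0,0.086,0,0.01,0,0.096,0,0.01,0,0.104,0,0.01,0,0.11,0,0.01,0,0.11,0,0.01,0]

```text
time_s: 12.45
eef_pos: [503.3, 113.9, -18.8]
eef_rot: [0.0, 0.687, 0.727, -0.001]
force: [0.3, -5.0, 3.3]
finger_gap: 0.3
gripper_force: 2.4
```

Request:
play_rows:
  motion: [0.004,0,0,0,0.008,0,0,0,0.012,0,0,0,0.016,0,0,0,0.016,0,0,0]

```text
time_s: 13.08
eef_pos: [502.9, 121.0, -18.8]
eef_rot: [0.001, 0.687, 0.727, -0.001]
force: [0.2, -8.1, 3.7]
finger_gap: -0.3
gripper_force: 3.8
```

Request:
play_rows:
  motion: [0.004,0,0,0,0.008,0,0,0,0.01,0,0,0,0.01,0,0,0]

```text
time_s: 13.58
eef_pos: [502.8, 120.9, -18.8]
eef_rot: [0.002, 0.688, 0.725, -0.004]
force: [0.3, -22.0, 12.2]
finger_gap: -0.0
gripper_force: 11.0
```

It stopped at y=120.9 with 22 N. I'll back off to check the front edges in the wrist image.

Request:
play_rows:
  motion: [-0.02,0,0,0,-0.06,0,0,0,-0.1,0,-0.04,0,-0.13,0,-0.14,0,-0.14,0,-0.24,0,-0.14,0,-0.33,0,-0.14,0,-0.33,0]

```text
time_s: 14.45
eef_pos: [509.0, 59.4, 149.6]
eef_rot: [0.002, 0.686, 0.727, 0.003]
force: [0.8, -0.5, 0.5]
finger_gap: 0.1
gripper_force: 0.0
```

Run:
```python
from h import *
rows([]);snap('wrist','w6')
a=cv2.imread('pics/w6.png')
g=cv2.cvtColor(a,cv2.COLOR_BGR2GRAY)
c=int(proj('w6',(505,130,34))[0]);print(c,proj('w6',(505,130,34))[1])
for dc in(-25,-8,8,25):print(g[105:145,c+dc].tolist())
for r in range(112,136,2):print(r,onz('w6',c,r,34)[1].round(1),onz('w6',c,r,13)[1].round(1))
cv2.imwrite('pics/c6.png',cv2.resize(a[60:200,190:390],None,fx=4,fy=4,interpolation=cv2.INTER_CUBIC))
```

```text
pos [509.   59.4 149.6] yaw 93.3 zaxis [ 0.007  0.002 -1.   ] j [ 0.22  0.37 -0.57  1.89  0.25  0.94 -0.41] F [ 0.8 -0.5  0.5] t 14.45 gap 0.1
283 125.10369383814795
[224, 225, 226, 225, 225, 226, 224, 224, 225, 224, 225, 225, 225, 224, 224, 229, 208, 106, 97, 95, 97, 96, 97, 95, 95, 97, 96, 99, 96, 94, 98, 98, 96, 99, 94, 94, 98, 95, 94, 93]
[225, 225, 225, 225, 225, 225, 225, 225, 226, 226, 226, 226, 226, 226, 227, 229, 202, 82, 100, 101, 102, 99, 99, 99, 99, 98, 99, 97, 96, 97, 96, 99, 96, 97, 96, 95, 97, 96, 95, 93]
[225, 226, 226, 225, 224, 225, 226, 226, 226, 225, 226, 226, 226, 226, 226, 227, 200, 83, 87, 102, 102, 99, 99, 99, 101, 99, 102, 97, 100, 101, 99, 96, 100, 97, 97, 98, 97, 99, 96, 97]
[222, 222, 222, 223, 222, 223, 223, 221, 222, 222, 223, 223, 223, 222, 223, 219, 177, 87, 100, 101, 101, 100, 102, 100, 99, 101, 101, 100, 100, 103, 101, 102, 100, 101, 101, 98, 96, 100, 98, 101]
112 141.3 142.0
114 139.6 140.2
116 137.9 138.3
118 136.2 136.5
120 134.4 134.6
122 132.7 132.7
124 130.9 130.9
126 129.2 129.0
128 127.4 127.1
130 125.7 125.2
132 123.9 123.3
134 122.1 121.4
```

View pics/c6.png

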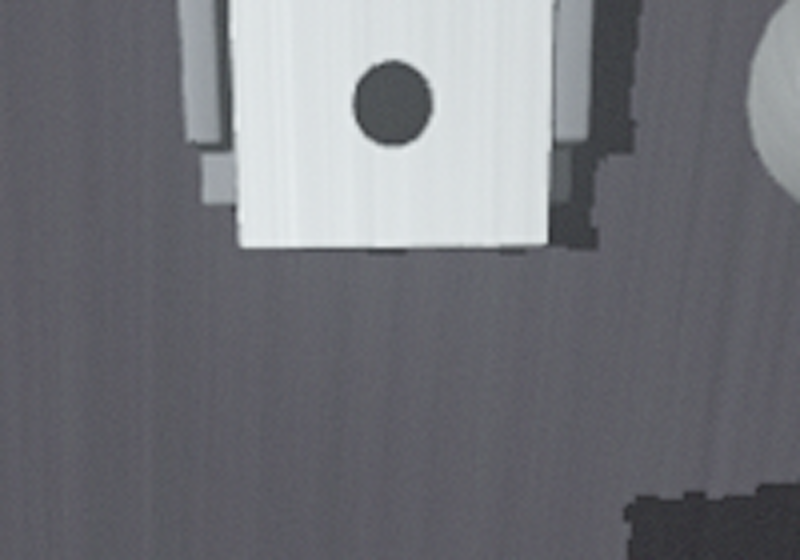

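All four plates are now flush: there is one clean front edge at crop row 246 (y≈133), and the floor lip is visible about 9 mm deeper, as it should be. Next I move above the gate with the tool turned to straddle it.

Run:
```python
from h import *
rows([(535,-83,250,9)])
```

```text
pos [507.7  58.8 147.6] yaw 93.3 zaxis [ 0.004  0.001 -1.   ] j [ 0.22  0.37 -0.57  1.89  0.25  0.94 -0.41] F [-0.6  0.5 -0.8] t 14.5 gap 0.0
(535, -83, 250, 9) [-0.286, 0.039, -0.205, 0.937]
```

Request:
play_rows:
  motion: [0,0,-0.1,0,0,0,-0.205,0.1,-0.286,0.039,-0.205,0.937,-0.286,0.039,-0.205,0.937,-0.286,0.039,-0.205,0.937,-0.286,0.039,-0.205,0.937,-0.286,0.039,-0.205,0.937,-0.286,0.039,-0.205,0.937,-0.286,0.039,-0.205,0.937,-0.286,0.039,-0.205,0.937,-0.286,0.039,-0.205,0.937,-0.286,0.039,-0.205,0.937]
  grip: 0.8

```text
time_s: 16.0
eef_pos: [534.3, -83.5, 248.3]
eef_rot: [-0.0, 0.997, 0.08, -0.0]
force: [-0.8, 1.0, -0.4]
finger_gap: 68.3
gripper_force: 0.0
```

Run:
```python
from h import *
rows([]);snap('wrist','w7')
for n,p in dict(cap=(617.7,-68.9,177),r=(561.8,-79.4,142),s=(503,-87.9,142),ra=(559.3,-62,142),rb=(564.3,-96.8,142)).items():print(n,proj('w7',p).round(0))
cv2.imwrite('pics/c7.png',cv2.resize(cv2.imread('pics/w7.png'),(800,600),interpolation=cv2.INTER_CUBIC))
```

```text
pos [534.3 -83.5 248.3] yaw 9.1 zaxis [-0.001  0.    -1.   ] j [ 0.26  0.28 -0.26  1.7   0.08  1.17 -1.43] F [-0.8  1.  -0.4] t 16.0 gap 68.3
cap [285. 106.]
r [287. 173.]
s [286. 233.]
ra [268. 172.]
rb [306. 173.]
```

View pics/c7.png

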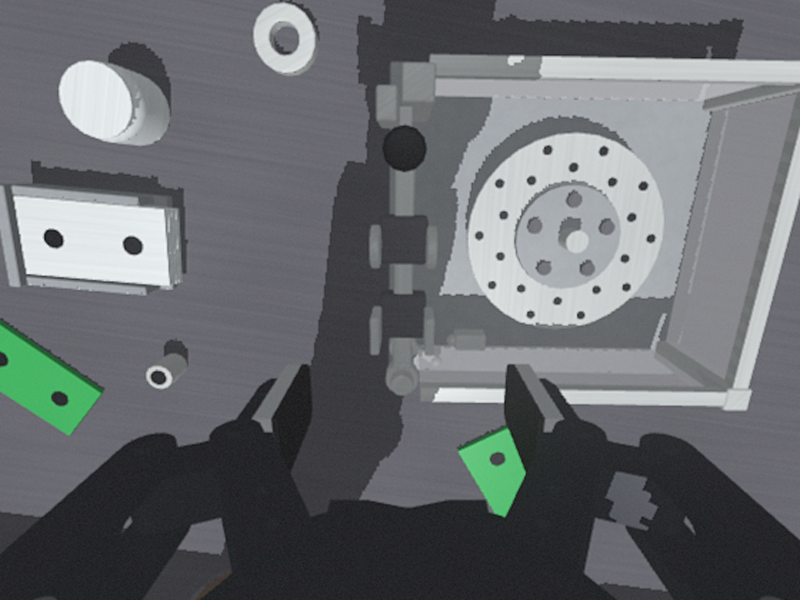

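The view shows the gate running straight up the image: cap at (405,148), round tabs at (375/432,246), square tabs at (375/429,328). The fingers are centred within a few pixels. I'll compute their positions.

Run:
```python
from h import *
P={}
k=1.4286
for n,(x,y),z in[('cap',(405,148),177),('rl',(375,246),142),('rr',(432,246),142),('sl',(375,330),142),('sr',(429,327),142),('hinge',(403,378),114)]:
    P[n]=onz('w7',(x)/k-.15,y/k-.15,z)[:2];print(n,P[n].round(1))
r=(P['rl']+P['rr'])/2;s=(P['sl']+P['sr'])/2;print('r',r,'s',s,np.linalg.norm(P['rl']-P['rr']),np.linalg.norm(P['sl']-P['sr']))
for a,b in((P['cap'],P['hinge']),(P['cap'],s),(P['cap'],r),(r,s)):
    d=a-b;print(np.linalg.norm(d).round(1),np.degrees(np.arctan2(d[1],d[0])).round(1))
# finger tips
print('tips',[onz('w7',x/k,367/k,274).round(1) for x in(307,508)])
r0=(r+[561.8,-79.4])/2
rows([(*r,160,9),(*r,104,9)])
```

```text
cap [619.1 -67.4]
rl [558.9 -57.1]
rr [564.8 -93.5]
sl [501.7 -65.1]
sr [ 509.7 -101.2]
hinge [455.  -91.5]
r [561.86744406 -75.30939798] s [505.72246681 -83.12579517] 36.8140642526635 36.98896989352236
165.9 8.4
114.4 7.9
57.7 7.9
56.7 7.9
tips [array([533.8, -45.6, 274. ]), array([ 545.5, -117.8,  274. ])]
pos [534.3 -83.6 248.5] yaw 9.1 zaxis [-0.  0. -1.] j [ 0.26  0.28 -0.26  1.7   0.08  1.17 -1.43] F [-0.4 -1.1  0.5] t 16.05 gap 68.3
(np.float64(561.867444061939), np.float64(-75.30939798201152), 160, 9) [0.057, -0.008, 0.177, 0.001]
(np.float64(561.867444061939), np.float64(-75.30939798201152), 104, 9) [0.057, -0.008, 0.289, 0.001]
```

Request:
play_rows:
  motion: [0.056,-0.005,0.06,0.01,0.056,-0.005,0.14,0.01,0.056,-0.005,0.2,0.01,0.056,-0.005,0.25,0.01,0.056,-0.005,0.28,0.01,0.056,-0.005,0.297,0.01,0.056,-0.005,0.297,0.01]

```text
time_s: 16.92
eef_pos: [561.7, -76.7, 100.2]
eef_rot: [-0.0, 0.998, 0.071, -0.0]
force: [0.5, -0.9, -0.1]
finger_gap: 68.2
gripper_force: 0.0
```

Request:
play_rows:
  motion: [0,0,0,0,0,0,0,0,0,0,0,0,0,0,0,0]
  grip: 0.2

```text
time_s: 17.42
eef_pos: [562.4, -76.1, 101.6]
eef_rot: [-0.0, 0.997, 0.071, 0.001]
force: [-1.8, 1.2, 8.7]
finger_gap: 26.5
gripper_force: 58.8
```

Request:
play_rows:
  motion: [0,0,0,0,0,0,0,0,0,0,0,0,0,0,-0.05,0,0,0,-0.12,0,-0.057,0,-0.12,0,-0.114,0,-0.12,0,-0.114,0,-0.08,0,-0.114,0,-0.03,0,-0.114,0,0.001,0,-0.114,0,0.001,0]
  grip: 0.8

```text
time_s: 18.8
eef_pos: [504.4, -84.7, 98.8]
eef_rot: [-0.0, 0.998, 0.07, -0.001]
force: [-0.5, 0.2, 0.2]
finger_gap: 68.6
gripper_force: 0.0
```

Request:
play_rows:
  motion: [0,0,0,0,0,0,0,0,0,0,0,0,0,0,0,0]
  grip: 0.2

```text
time_s: 19.3
eef_pos: [506.1, -84.2, 101.0]
eef_rot: [-0.0, 0.997, 0.071, 0.001]
force: [-1.3, 2.6, 6.9]
finger_gap: 26.9
gripper_force: 58.9
```

Both catches closed to a gap of about 27 mm, so they are squeezed. Now I go over the bar.

Request:
play_rows:
  motion: [0,0,0,0,0,0,0,0,0,0,-0.06,0,0,0,-0.16,0,0,0,-0.19,0,0.06,0,-0.19,0,0.14,0,-0.19,0,0.232,0,-0.19,0,0.232,0,-0.19,0,0.232,0,-0.12,0,0.232,0,-0.07,0,0.232,0,-0.03,0,0.232,0,-0.01,0,0.232,0,-0.01,0]
  grip: 0.7

```text
time_s: 21.05
eef_pos: [619.2, -68.6, 104.2]
eef_rot: [-0.0, 0.998, 0.07, -0.001]
force: [-0.8, 0.9, -0.4]
finger_gap: 59.6
gripper_force: 0.0
```

Run:
```python
from h import *
rows([])
```

```text
pos [619.2 -68.6 104.2] yaw 8.1 zaxis [-0.001 -0.    -1.   ] j [ 0.19  0.54 -0.24  1.68  0.16  0.94 -1.54] F [-0.8  0.9 -0.4] t 21.05 gap 59.6
```

Request:
play_rows:
  motion: [0,0,0,0,0,0,0,0,0,0,0,0,0,0,0,0,0,0,0,0]
  grip: 0

```text
time_s: 21.68
eef_pos: [620.5, -67.8, 105.6]
eef_rot: [-0.0, 0.998, 0.071, 0.001]
force: [-2.0, 2.8, 6.3]
finger_gap: 18.5
gripper_force: 58.1
```

It's gripping the bar at 18.5 mm. I start the swing along a 170 mm arc.

Request:
play_rows:
  motion: [-0.0003,-0.015,0,-0.028,-0.0013,-0.03,0,-0.056,-0.003,-0.044,0,-0.083,-0.005,-0.059,0,-0.111,-0.008,-0.074,0,-0.139,-0.0116,-0.088,0,-0.167,-0.016,-0.102,0,-0.194,-0.0205,-0.116,0,-0.222,-0.0205,-0.116,0,-0.222]

```text
time_s: 22.8
eef_pos: [602.4, -12.0, 105.6]
eef_rot: [0.0, 0.97, 0.243, 0.001]
force: [1.0, 0.1, 6.1]
finger_gap: 18.1
gripper_force: 58.3
```

Run:
```python
from h import *
rows([]);p=manip.state()['eef_pos'];d=np.array(p[:2])-[450.7,-91.7];print(np.linalg.norm(d),np.degrees(np.arctan2(d[1],d[0])))
```

```text
pos [602.4 -12.  105.6] yaw 28.1 zaxis [ 0.002  0.    -1.   ] j [ 0.17  0.52 -0.34  1.73  0.21  0.93 -1.34] F [1.  0.1 6.1] t 22.8 gap 18.1
171.3656975284677 27.725062862953685
```

Request:
play_rows:
  motion: [-0.0008,-0.024,0,-0.044,-0.0033,-0.047,0,-0.089,-0.0074,-0.071,0,-0.133,-0.013,-0.094,0,-0.178,-0.0205,-0.116,0,-0.222,-0.0294,-0.138,0,-0.267,-0.0398,-0.16,0,-0.311,-0.0517,-0.18,0,-0.356,-0.065,-0.2,0,-0.4,-0.0795,-0.2185,0,-0.444,-0.0795,-0.2185,0,-0.444]

```text
time_s: 24.18
eef_pos: [516.1, 66.7, 105.6]
eef_rot: [0.0, 0.828, 0.56, 0.002]
force: [4.1, 4.8, 5.2]
finger_gap: 18.6
gripper_force: 58.8
```

Run:
```python
from h import *
rows([]);p=manip.state()['eef_pos'];d=np.array(p[:2])-[450.7,-91.7];print(np.linalg.norm(d),np.degrees(np.arctan2(d[1],d[0])))
```

```text
pos [516.1  66.7 105.6] yaw 68.1 zaxis [ 0.003  0.002 -1.   ] j [ 0.19  0.44 -0.55  1.92  0.3   0.86 -0.9 ] F [4.1 4.8 5.2] t 24.18 gap 18.6
171.39773212164462 67.56293861033446
```

Request:
play_rows:
  motion: [0,-0.024,0,-0.044,-0.002,-0.047,0,-0.089,-0.0055,-0.071,0,-0.133,-0.011,-0.094,0,-0.178,-0.0185,-0.116,0,-0.222,-0.0275,-0.138,0,-0.267,-0.038,-0.16,0,-0.311,-0.05,-0.18,0,-0.356,-0.05,-0.18,0,-0.356,-0.05,-0.18,0,-0.356,-0.05,-0.18,0,-0.356]

```text
time_s: 25.55
eef_pos: [423.8, 77.8, 105.5]
eef_rot: [0.0, 0.643, 0.766, 0.002]
force: [0.1, 8.9, 5.6]
finger_gap: 18.5
gripper_force: 58.7
```

Run:
```python
from h import *
rows([]);p=manip.state()['eef_pos'];d=np.array(p[:2])-[450.7,-91.7];print(np.linalg.norm(d),np.degrees(np.arctan2(d[1],d[0]))-8)
snap('wrist','w8');snap('top','t8')
a=cv2.imread('pics/w8.png');g=cv2.cvtColor(a,cv2.COLOR_BGR2GRAY)
q=proj('w8',(505,133,34)).round(0);print('plate front proj',q)
c=int(q[0]);r=int(q[1]);print(g[max(0,r-12):r+12,c].tolist())
# movables vs start: centroid diff in top image away from arm
t0=cv2.imread('pics/t0.png').astype(int);t8=cv2.imread('pics/t8.png').astype(int)
for n,(x,y) in dict(tin=(220,178),bearing=(270,152),socket=(235,277),green=(175,295)).items():
    print(n,np.abs(t0[y-14:y+15,x-14:x+15]-t8[y-14:y+15,x-14:x+15]).mean())
```

```text
pos [423.8  77.8 105.5] yaw 100.0 zaxis [ 0.003  0.003 -1.   ] j [ 0.3   0.35 -0.74  2.11  0.32  0.8  -0.46] F [0.1 8.9 5.6] t 25.55 gap 18.5
171.63183739932703 91.00990384922443
plate front proj [396. 165.]
[214, 213, 212, 214, 214, 214, 214, 214, 216, 217, 221, 204, 120, 100, 102, 101, 100, 104, 102, 101, 103, 100, 102, 104]
tin 5.187871581450654
bearing 52.83670233848593
socket 30.49147839873167
green 5.726912405866033
```

Run:
```python
from h import *
s=manip.state();print(s['finger_gap'],s['gripper_force'],s['time_s'])
print(manip.job_done())
```

```text
18.235415084449727 58.68206262588501 25.65
the job is handed in; nothing more can be done
None
```

I handed the job in at about 25.7 s: the plates measured flush, the round then the square catch squeezed to about 27 mm, and the gate held by its bar at roughly 91°; I steered clear of the tin, bearing and socket, but at the end I confirmed only the tin's place, because the top-view check of the bearing and socket was inconclusive.

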